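# Pin the tube bender base and hold its cast lever level over the pins

### The arm

A 6-joint arm with a two-finger parallel gripper is mounted at the origin on the work surface. World frame = base frame: x ahead of the robot, y to its left, z up, the work surface at z = 0. Lengths are in m, angles in rad, forces in N, time in s.
With the tool pointing down it reaches from about 0.375 to 0.975 m from the base axis. Payload 3.8 kg.
Tool frame: the origin (TCP) lies at the very end of the fingers, on their centre line; the grasp point (between the pads) lies 19 mm behind it; z points along the fingers, y is the direction in which the jaws open and shut (so a half turn about z gives the same grasp; the last joint's range is limited). The gripper opens to 85 mm and grips with 20 to 120 N. Pads are 22 mm wide; open, the fingers measure 114 mm over their backs; the gripper's body (76 mm by 85 mm) begins 54 mm behind the grasp point. The pads swing forward as they close: fully open they stand 13 mm farther back than shut.
Start: joints at [1.217, 0.264, 1.604, -0, 1.274, -0.037], TCP at [0.21, 0.641, 0.231] pointing down, gripper open.
Joint ranges: [-2.63, 2.63], [-0.94, 2.18], [0.31, 2.57], [-1.31, 4.45], [0, 2.66], [-2.55, 2.55]. Speed limits (rad/s): [2.57, 2.57, 3.14, 3.14, 3.14, 3.14].

### API

Orientations are given as a rotation vector (axis times angle).
In Python, from workcell import status, read_camera, camera_info, order gives the robot as it stands.
- The arm moves only by the tool move_arm, never from a script. Its argument "deltas" is a list of rows, each a list of 3 entries, a list of its own where there are three numbers: the turn, a rotation vector about the world's x, y, z as a fraction of full scale, then the shift along the world's x, y, z as a fraction of full scale, then the closure, from -1 (fully open) to 1 (shut), so that 0 is half open. A call has 1 to 20 rows; each row is the pose to reach, as a shift and turn from the pose commanded when the call began; what a row does not reach only later rows make up. Full scale, the value 1, is 0.1 m for a shift and pi/2 rad for a turn. A row lasts 1/8 s, in which the tool goes at most 62.5 mm and 10.7 degrees, less where a joint would pass 70% of its speed; a pose out of reach is approached as far as the arm can. A call with a number of a shift or a turn outside -1 to 1 is refused whole. A call with a gripper value outside its range is refused whole. The fingers move at their own pace and stop on an object; "grip_force" is the grip in N (left out, the last holds). Time passes only in rows, so rows that repeat a pose let the fingers close. It gives the time, the measured TCP pose, the force and the opening at its end, in the units of the state.
- status.read_state(): the state, without advancing time (a new reading comes with each control period).
- read_camera(name): name is "scene" or "top"; returns (picture, depth): 420x560x3 uint8, red, green, blue; 420x560 float32, m along the optical axis (not along the pixel's ray), 0 where there is no reading.
- camera_info(name): a dict with "K" (3x3 intrinsics, pixels), "R" (3x3) and "t" (3): a world point X has camera coordinates R X + t. Camera axes: x right, y down, z forward; pixel columns grow to the right and rows downward; lengths in m; the calibration is good to about 2 mm. A picture is of the moment at which its call begins. camera_info takes no time and is no camera call.
- order.finish_job(): hands the job in, once; it reports no verdict.
The state is a dict: "time": time; "q": joint angles; "joint_vel": joint speeds; "joint_torque": joint torques, N m; "tool_pos": TCP position; "tcp_rot": TCP orientation; "wrist_force": force on the tool from outside, world axes, zero at the start; "torque": the same for the moment, N m; "width": opening from 0.0 (shut) to 1.0 (fully open).
Only numpy, scipy, OpenCV 4.12 (cv2) and the standard library are available. Lean on these libraries where they do the work, as an engineer would, in place of code of your own. Each camera call takes 0.05 s, during which the arm holds its last target. There are 200 camera calls.

### The job

Fit the bender base's two upright pins in order: first the thick pin into the socket marked with one dot, then the slim pin into the socket marked with two dots, both fully home and let go. Then pick up the cast lever at its balance point, close to its heavy end, and hold it level and still about 3 cm above the pin tops without it touching them, big bore over the thick pin and small bore over the slim pin, so that the trainer can oil the pins; finish while still holding it there. Leave the other things on the bench alone.

Things in the scene. Friction and masses are not known exactly. Their poses are not given: they have to be found in the camera images.
- base: Fixed grey-painted steel block of the bench tube bender, 250 x 70 x 40 mm (x, y, z), bolted down by two low lugs at mid-length. Two blind round sockets in its top, 180 mm apart on its long axis. Origin at the centre of its underside; x runs along its length from the one-dot socket to the two-dot socket, z up.
- socket1 (a point): Centre of the mouth, flush with the block's top, of the wide socket: 24 mm across, 30 mm deep, 3 mm lead-in chamfer, at x = -90 mm of the base. One white dot beside it, on the side toward the middle. Axes as the base.
- socket2 (a point): Centre of the mouth, flush with the block's top, of the narrow socket: 17 mm across, 30 mm deep, 3 mm lead-in chamfer, at x = +90 mm of the base. Two white dots beside it, on the side toward the middle. Axes as the base.
- thick_pin_center (a point): Centre (40 mm above its foot) of the thick loose steel pin, a plain round pin 22 mm across and 80 mm tall with a chamfered foot, about 0.2 kg, standing upright on the bench at the start; z along the pin, up. Fully home its top stands 50 mm above the block and its centre 10 mm above the socket mouth.
- slim_pin_center (a point): Centre (40 mm above its foot) of the slim loose steel pin, a plain round pin 15 mm across and 80 mm tall with a chamfered foot, about 0.1 kg, standing upright on the bench at the start; z along the pin, up. Fully home its top stands 50 mm above the block and its centre 10 mm above the socket mouth.
- lever_balance (a point): Balance point of the loose lever: on the arm, 50 mm from the big bore's centre toward the small boss, given 22 mm above the underside. x runs along the arm from the big boss to the small boss, y across the arm, z up when level. Picked up there it hangs level; picked up further along the arm, its heavy end (the big boss) sags.
- big_bore (a point): Centre of the 26 mm through bore of the lever's big boss, at the lever's underside; 50 mm from the balance point. Axes as the lever.
- small_bore (a point): Centre of the 19 mm through bore of the lever's small boss, at the lever's underside; 130 mm from the balance point, 180 mm from the big bore. Axes as the lever.
- lever: Loose cast aluminium lever, 224 mm long, 0.4 kg, lying flat: a big round boss (56 mm across, 44 mm high) at one end, a straight flat-sided arm 16 mm wide and 32 mm high, a small boss (32 mm across, 32 mm high) at the other end, all with the same flat underside. Origin on its underside midway between the two bores, axes as the balance point.
- thick_pin: The thick pin: origin at the centre of its foot, z up.
- slim_pin: The slim pin: origin at the centre of its foot, z up.
- bent_tube: Bystander: U-bent copper tube, 10 mm thick and about 130 x 70 mm, lying on the bench; origin amid it, at bench height.
- screwdriver: Bystander: screwdriver with a black handle lying flat; origin under it.
- cup: Bystander: paper cup, 74 mm across, 85 mm tall; origin at the centre of its underside.
- coupling: Bystander: brass pipe coupling, a ring 40 mm across and 30 mm high; origin at the centre of its underside.
There are look-alikes about, which are no part of the job. Of the things shaped like the lever, the aluminium one is meant.

How it is judged:
By the outcome, as a careful person would: the job done as asked, in the order asked, and still so for the second after the job is handed in, while the arm keeps its last pose, push and grip.
It also fails if it takes over 72 s, if anything falls off the work surface, if the arm or the gripper's body presses on something with over 40 N, if the wrist force passes 120 N, or if a joint passes its speed limit or range.

## Working session

There is one attempt and no reset: what is moved stays moved. The work goes in short steps, Python scripts to look and compute and a tool call to move; the robot and the scene stay as the last step left them, time stands still between calls to the robot, and variables do not carry over. Pictures are saved under pics/ and viewed, about 8 in all and at most 12, crops included, and the job is handed in when it is done.

Besides the shell and the picture viewer there is one more tool, called after ">>>" as name([rows], argument=value, ...), one row to a line, values as JSON. move_arm: Moves the arm, as the interface text tells. Its arguments: {"type":"object","properties":{"deltas":{"type":"array","items":{"type":"array"}},"grip_force":{"type":"number"}},"required":["deltas"]}

```bash
mkdir -p pics; ls; python3 - <<'E'
from workcell import status, read_camera, camera_info
import cv2,numpy as np
for n in("scene","top"):
    p,d=read_camera(n); cv2.imwrite(f"pics/{n}0.png",p[:,:,::-1]); np.savez(f"{n}0.npz",p=p,d=d)
    c=camera_info(n); print(n,np.array(c["K"]).round(1).tolist(),np.round(c["R"],3).tolist(),np.round(c["t"],3).tolist())
print(status.read_state())
E
```

```text
pics
scene [[439.5, 0.0, 279.1], [0.0, 439.5, 213.5], [0.0, 0.0, 1.0]] [[-0.003, 1.0, 0.017], [0.798, 0.012, -0.603], [-0.603, 0.012, -0.797]] [-0.008, -0.44, 1.527]
top [[483.4, 0.0, 280.5], [0.0, 483.4, 210.5], [0.0, 0.0, 1.0]] [[0.003, -1.0, -0.015], [-0.987, -0.001, -0.158], [0.158, 0.015, -0.987]] [0.02, 0.614, 1.516]
{'time': 0.1, 'q': array([ 1.21708883e+00,  2.64700033e-01,  1.60526059e+00, -1.67694940e-05,
        1.27369677e+00, -3.69006334e-02]), 'joint_vel': array([ 6.98377743e-04, -2.64298317e-04, -3.09772782e-03,  1.18889737e-03,
       -1.21888681e-03,  1.98140979e-05]), 'joint_torque': array([ 5.71923993e-04, -5.16703498e+01, -3.68592525e+01, -6.84127417e-05,
        6.15999030e-03, -4.16025955e-05]), 'tool_pos': array([0.2100605 , 0.6407769 , 0.23005905]), 'tcp_rot': array([-0.49549195, -3.10188061,  0.00318613]), 'wrist_force': array([-0.40061673,  0.28093961, -0.03984897]), 'torque': array([ 0.03750045,  0.05619428, -0.01856698]), 'width': 0.9994074245337216}
```

View pics/top0.png

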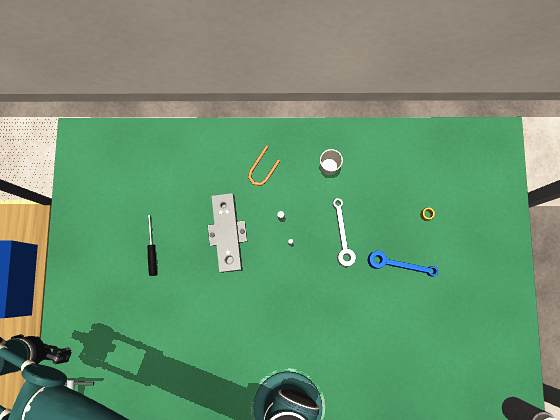

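View pics/scene0.png

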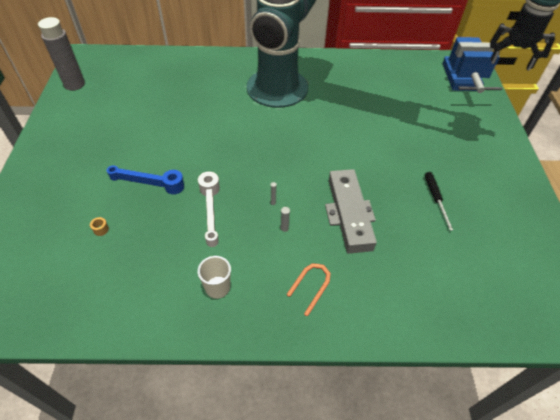

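The lever candidates are the bare metal one at top (346,258)-(338,203) and the blue-painted one at (377,260)-(433,271). The aluminium one is the bare metal lever. The pin candidates are thick at (281,215) and slim at (291,242). The dark cylinder at scene (62,55) is off the job. I'll check the sockets and pins in one crop.

```bash
cat > h.py <<'E'
import numpy as np,cv2
from workcell import status, read_camera, camera_info
def ray(n,uv,z):
    c=camera_info(n);K,R,t=[np.array(c[k],float) for k in"KRt"]
    o=-R.T@t; d=R.T@np.linalg.solve(K,[uv[0],uv[1],1]); return (o+d*(z-o[2])/d[2])[:2]
def proj(n,X):
    c=camera_info(n);x=np.array(c["R"])@X+c["t"];x=np.array(c["K"])@x;return x[:2]/x[2]
E
python3 - <<'E'
from h import *
T=np.load("top0.npz")["p"];S=np.load("scene0.npz")["p"]
z=lambda a,s:cv2.resize(a,s,interpolation=cv2.INTER_CUBIC)
a=z(T[185:280,195:365],(800,447)) # x4.706
b=z(S[160:255,320:385],(0,0)) if 0 else z(S[160:260,265:385],(400,333))
cv2.imwrite("pics/c1.png",a[:,:,::-1])
hsv=cv2.cvtColor(T,cv2.COLOR_RGB2HSV)
m=((hsv[:,:,1]<70)&(hsv[:,:,2]>90)).astype(np.uint8)
m[:120]=0;m[300:]=0;m[:,:100]=0;m[:,500:]=0
n,l,s,c=cv2.connectedComponentsWithStats(m)
for i in range(1,n):
    if s[i,4]>5: print(s[i],c[i].round(1), [ray("top",c[i],zz).round(3).tolist() for zz in(0,.04,.08)])
E
```

```text
[320 149  23  26 461] [330.5 161.2] [[0.792, -0.147], [0.781, -0.143], [0.77, -0.139]]
[ 208  193   39   79 1974] [226.  232.4] [[0.548, 0.203], [0.544, 0.198], [0.539, 0.193]]
[333 198  23  68 467] [343.2 237.5] [[0.532, -0.185], [0.528, -0.181], [0.524, -0.176]]
[277 211   7   7  40] [280.3 214. ] [[0.61, 0.023], [0.604, 0.022], [0.598, 0.021]]
[148 215   4  30  58] [149.6 229.6] [[0.557, 0.458], [0.553, 0.446], [0.548, 0.435]]
[288 239   5   5  22] [290.1 240.9] [[0.52, -0.01], [0.517, -0.01], [0.513, -0.01]]
```

View pics/c1.png

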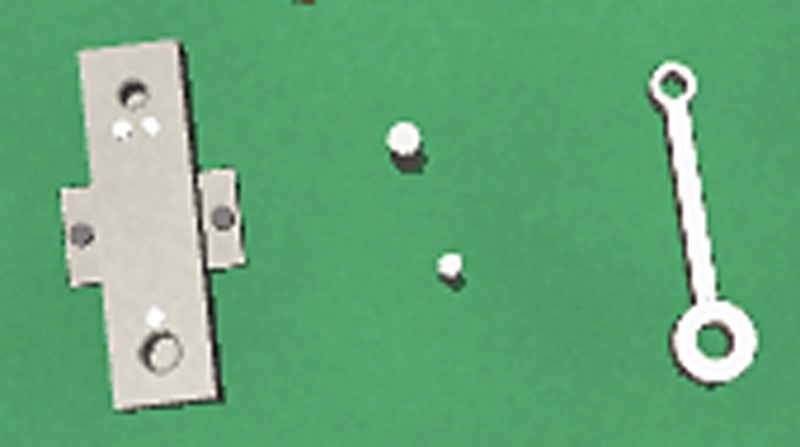

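One dot and the wide socket are at the near end, crop (161,350), which is top px (229.2,259.4). Two dots and the narrow socket are at the far end, crop (134,95), px (223.5,205.2). The thick pin is at (404,140), the slim pin at (450,265), and the lever's big boss at (715,340). Next I'll measure with both cameras.

```bash
cat >> h.py <<'E'
def cloud(n,d):
    c=camera_info(n);K,R,t=[np.array(c[k],float) for k in"KRt"]
    v,u=np.mgrid[:420,:560]; P=np.stack([u,v,np.ones_like(u)],-1)@np.linalg.inv(K).T*d[...,None]
    return (P-t)@R
E
python3 - <<'E'
from h import *
def box(P,lo,hi,zl,zh): return (P[...,0]>lo[0])&(P[...,0]<hi[0])&(P[...,1]>lo[1])&(P[...,1]<hi[1])&(P[...,2]>zl)&(P[...,2]<zh)
for n in("top","scene"):
    f=np.load(n+"0.npz");P=cloud(n,f["d"])
    m=box(P,(.38,.1),(.72,.3),.033,.047); r=cv2.minAreaRect(P[m][:,:2].astype(np.float32)); print(n,"base",np.round(r[0],4),np.round(r[1],4),round(r[2],2),"z",np.median(P[m][:,2]).round(4))
    for nm,c in(("thick",(.6,.022)),("slim",(.515,-.01))):
        m=box(P,(c[0]-.03,c[1]-.03),(c[0]+.03,c[1]+.03),.072,.095);q=P[m]
        px=np.argwhere(m).mean(0)[::-1]; print(nm,len(q),((q.max(0)+q.min(0))/2).round(4),q.mean(0).round(4),"ray",ray(n,px,.08).round(4))
    for nm,c,zl,zh,z in(("big",(.455,-.19),.036,.052,.044),("small",(.625,-.165),.022,.042,.032)):
        m=box(P,(c[0]-.04,c[1]-.04),(c[0]+.04,c[1]+.04),zl,zh)
        cs=cv2.findContours(m.astype(np.uint8),cv2.RETR_CCOMP,cv2.CHAIN_APPROX_NONE)
        for k,h in zip(cs[0],cs[1][0]):
            w=np.array([ray(n,p[0],z) for p in k],np.float32)
            if len(w)>4: print(nm,"hole" if h[3]>=0 else "outer",[np.round(x,4).tolist() for x in cv2.minEnclosingCircle(w)])
    m=box(P,(.49,-.22),(.60,-.14),.025,.04);q=P[m][:,:2];L=cv2.fitLine(q.astype(np.float32),cv2.DIST_L2,0,.01,.01).ravel();print("arm",L.round(4))
    g=cv2.cvtColor(f["p"],cv2.COLOR_RGB2GRAY)
    for nm,c in(("s1",(.452,.186)),("s2",(.63,.205))):
        u,v=np.round(proj(n,np.array([*c,.04]))).astype(int); s=g[v-7:v+8,u-7:u+8].astype(int)
        print(nm,u,v); print(s)
E
```

```text
top base [0.5464 0.1991] [0.2513 0.0712] 7.48 z 0.0403
thick 38 [0.5983 0.0224 0.0799] [0.5982 0.0212 0.0803] ray [0.5982 0.0212]
slim 19 [ 0.5123 -0.0093  0.0795] [ 0.513  -0.0098  0.0797] ray [ 0.5129 -0.0098]
big outer [[0.4666, -0.1889], 0.029]
big hole [[0.4656, -0.1895], 0.0155]
small outer [[0.6223, -0.1712], 0.0373]
small hole [[0.641, -0.165], 0.0123]
arm [ 0.9906  0.1367  0.5461 -0.1783]
s1 229 261
[[213 212 211 212 213 235 235 214 218 220 216 212 209 211 210]
 [209 212 214 216 221 160 171 171 123 207 219 216 210 210 213]
 [207 210 215 203 152  95  65  86  79 114 179 212 209 211 212]
 [212 212 218 169  95  58 120 221 218 219 139 215 210 213 214]
 [210 214 204 123  38 102 223 215 215 217 181 181 215 214 212]
 [214 215 157  91  57 122 220 213 214 215 199 159 218 217 212]
 [213 216 156  86  76 226 216 213 217 212 197 155 216 214 213]
 [211 215 183 114  73 225 217 215 214 215 177 196 215 213 211]
 [213 213 215 163  79 174 217 217 215 179 152 219 214 211 211]
 [214 212 212 217 159 107 182 180 178 179 214 213 215 212 211]
 [214 212 212 214 218 202 181 179 200 223 218 216 215 216 
[... 2834 characters left out ...]
2 174]
 [170 166 167 174 182 182 172 170 169 168 166 167 167 169 169]
 [169 168 170 164 169 169 168 167 165 162 166 160 166 166 167]
 [171 168 168 168 168 166 164 157 152 149 146 151 153 158 163]
 [169 169 168 168 166 165 157 143 128 120 123 121 135 142 155]
 [169 168 167 167 166 162 147 124 105  91  84  91 104 124 143]
 [170 167 168 168 165 160 146 113  86  77  70  71  81 109 132]
 [169 168 171 168 169 165 145 115  87  76  75  71  71  98 124]
 [168 169 165 168 170 167 155 130 105  86  72  75  81 105 137]
 [170 168 169 169 168 167 165 155 140 116 109 110 115 135 154]
 [166 168 168 167 170 169 169 166 161 152 150 152 156 164 168]
 [167 166 170 166 169 169 169 169 169 167 165 169 170 170 172]]
```

>>> move_arm([
  [[0,0,0.1],[0.3,-0.45,0],-0.2],
  [[0,0,0.2],[0.558,-0.883,0],-0.2],
  [[0,0,0.282],[0.558,-0.883,0],-0.2],
], grip_force=50)

```text
time: 0.48
tool_pos: [0.2675, 0.5499, 0.2305]
tcp_rot: [0.2, -3.135, 0.004]
wrist_force: [0.6, 0.9, 0.4]
width: 0.599
```

>>> move_arm([
  [[0,0,0],[0.279,-0.441,0],-0.2],
  [[0,0,0],[0.558,-0.883,0],-0.2],
])

```text
time: 0.72
tool_pos: [0.3221, 0.4636, 0.2306]
tcp_rot: [0.2, -3.135, 0.001]
wrist_force: [0.7, 0.6, -0.5]
width: 0.604
```

>>> move_arm([
  [[0,0,0],[0.279,-0.441,0],-0.2],
  [[0,0,0],[0.558,-0.883,0],-0.2],
])

```text
time: 0.98
tool_pos: [0.3781, 0.3748, 0.2308]
tcp_rot: [0.199, -3.135, 0.001]
wrist_force: [0.8, -0.5, -1.0]
width: 0.599
```

>>> move_arm([
  [[0,0,0],[0.279,-0.441,0],-0.2],
  [[0,0,0],[0.558,-0.883,0],-0.2],
])

```text
time: 1.23
tool_pos: [0.4339, 0.2865, 0.2309]
tcp_rot: [0.198, -3.135, 0.0]
wrist_force: [-0.2, 0.0, 0.6]
width: 0.6
```

>>> move_arm([
  [[0,0,0],[0.279,-0.441,0],-0.2],
  [[0,0,0],[0.558,-0.883,0],-0.2],
])

```text
time: 1.48
tool_pos: [0.4897, 0.1983, 0.2309]
tcp_rot: [0.198, -3.135, 0.0]
wrist_force: [0.6, 0.1, -0.7]
width: 0.601
```

>>> move_arm([
  [[0,0,0],[0.279,-0.441,0],-0.2],
  [[0,0,0],[0.558,-0.883,0],-0.2],
])

```text
time: 1.72
tool_pos: [0.5455, 0.11, 0.2309]
tcp_rot: [0.198, -3.135, -0.0]
wrist_force: [0.7, -0.2, 0.8]
width: 0.603
```

>>> move_arm([
  [[0,0,0],[0.279,-0.441,0],-0.2],
  [[0,0,0],[0.558,-0.883,0],-0.2],
  [[0,0,0],[0.558,-0.883,0],-0.2],
])

```text
time: 2.1
tool_pos: [0.602, 0.0201, 0.2305]
tcp_rot: [0.191, -3.135, 0.001]
wrist_force: [-0.8, 0.5, -0.3]
width: 0.599
```

>>> move_arm([
  [[0,0,0],[-0.01,0.02,-0.5],-0.2],
  [[0,0,0],[-0.01,0.03,-1],-0.2],
])

```text
time: 2.35
tool_pos: [0.5999, 0.027, 0.1308]
tcp_rot: [-0.198, 3.134, 0.001]
wrist_force: [0.3, 0.9, -0.5]
width: 0.605
```

>>> move_arm([
  [[0,0,0],[0,0,-0.4],-0.2],
  [[0,0,0],[0,0,-0.8],-0.2],
  [[0,0,0],[0,0,-1],-0.2],
])

```text
time: 2.72
tool_pos: [0.5971, 0.0272, 0.0284]
tcp_rot: [0.199, -3.13, -0.001]
wrist_force: [-0.2, -0.3, -0.1]
width: 0.601
```

>>> move_arm([
  [[0,0,0],[0,0,-0.12],-0.2],
  [[0,0,0],[0,0,-0.12],0.2],
  [[0,0,0],[0,0,-0.12],1],
  [[0,0,0],[0,0,-0.12],1],
  [[0,0,0],[0,0,-0.12],1],
  [[0,0,0],[0,0,-0.12],1],
  [[0,0,0],[0,0,-0.12],1],
], grip_force=20)

```text
time: 3.6
tool_pos: [0.6013, 0.0263, 0.0208]
tcp_rot: [-0.198, 3.133, -0.0]
wrist_force: [0.1, -0.0, 4.8]
width: 0.249
```

>>> move_arm([
  [[0,0,0],[0,0,0],-0.2],
  [[0,0,0],[0,0,0],-0.2],
  [[0,0,0],[0,0,0],-0.2],
  [[0,0,-0.1],[0,0,0],-0.2],
  [[0,0,-0.2],[0,0,0],-0.2],
  [[0,0,-0.3],[0,0,0],-0.2],
  [[0,0,-0.4],[0,0,0],-0.2],
  [[0,0,-0.5],[0,0,0],-0.2],
  [[0,0,-0.6],[0,0,0],-0.2],
  [[0,0,-0.7],[0,0,0],-0.2],
  [[0,0,-0.8],[0,0,0],-0.2],
  [[0,0,-0.9],[0,0,0],-0.2],
  [[0,0,-1],[0,0,0],-0.2],
  [[0,0,-1],[0,0,0],0.2],
  [[0,0,-1],[0,0,0],1],
  [[0,0,-1],[0,0,0],1],
  [[0,0,-1],[0,0,0],1],
  [[0,0,-1],[0,0,0],1],
  [[0,0,-1],[0,0,0],1],
])

```text
time: 5.98
tool_pos: [0.5997, 0.0263, 0.0191]
tcp_rot: [-2.077, -2.357, 0.0]
wrist_force: [0.0, -0.9, -1.2]
width: 0.246
```

>>> move_arm([
  [[0,0,0],[0,0,0],-0.2],
  [[0,0,0],[0,0,0],-0.2],
  [[0,0,0],[0,0,0.2],-0.2],
  [[0,0,0],[0,0,0.2],0.2],
  [[0,0,0],[0,0,0.2],1],
  [[0,0,0],[0,0,0.2],1],
  [[0,0,0],[0,0,0.2],1],
  [[0,0,0],[0,0,0.2],1],
  [[0,0,0],[0,0,0.2],1],
], grip_force=60)

```text
time: 7.1
tool_pos: [0.6009, 0.0263, 0.0407]
tcp_rot: [2.076, 2.356, 0.002]
wrist_force: [-1.0, -0.0, 6.9]
width: 0.241
```

>>> move_arm([
  [[0,0,0],[0,0,0.3],1],
  [[0,0,0],[0,0,0.7],1],
  [[0,0,0],[0,0,1],1],
  [[0,0,0],[0,0,1],1],
])

```text
time: 7.6
tool_pos: [0.6018, 0.0263, 0.1417]
tcp_rot: [2.074, 2.354, 0.006]
wrist_force: [0.3, 0.7, -2.7]
width: 0.245
```

>>> move_arm([
  [[0,0,0],[-0.3,0.4,0],1],
  [[0,0,0],[-0.7,0.82,0],1],
])

```text
time: 7.85
tool_pos: [0.5282, 0.1085, 0.1368]
tcp_rot: [-2.078, -2.353, 0.003]
wrist_force: [-0.6, 0.8, -1.4]
width: 0.24
```

>>> move_arm([
  [[0,0,0],[-0.4,0.4,0],1],
  [[0,0,0],[-0.713,0.816,0],1],
  [[0,0,0],[-0.713,0.816,-0.3],1],
  [[0,0,0],[-0.713,0.816,-0.4],1],
  [[0,0,0],[-0.713,0.816,-0.4],1],
])

```text
time: 8.48
tool_pos: [0.457, 0.189, 0.0971]
tcp_rot: [-2.076, -2.355, 0.006]
wrist_force: [0.7, -0.0, -1.9]
width: 0.24
```

```bash
python3 - <<'E'
from h import *
print(status.read_state())
o=[]
for n in("top","scene"):
    p,d=read_camera(n);np.savez(n+"1.npz",p=p,d=d)
    u,v=np.round(proj(n,np.array([.46,.19,.06]))).astype(int)
    o.append(cv2.resize(p[v-40:v+40,u-40:u+40],(400,400),interpolation=cv2.INTER_CUBIC));print(n,u-40,v-40)
cv2.imwrite("pics/c2.png",np.hstack(o)[:,:,::-1])
E
```

```text
{'time': 8.475, 'q': array([ 3.41767709e-01,  5.32065007e-02,  2.11201335e+00, -1.15887801e-04,
        9.80971807e-01,  2.16182870e-01]), 'joint_vel': array([-0.00942932, -0.01852097, -0.03752296,  0.00143409,  0.00509244,
       -0.00090292]), 'joint_torque': array([ 3.65100279e-01, -3.53877676e+01, -3.21737266e+01,  2.19638884e-02,
       -2.54203618e-02, -3.89291708e-04]), 'tool_pos': array([0.45702535, 0.18896926, 0.09712958]), 'tcp_rot': array([-2.07616529, -2.35491359,  0.00638626]), 'wrist_force': array([ 0.65771114, -0.01430594, -1.86735966]), 'torque': array([ 0.05820393, -0.03199832, -0.02430802]), 'width': 0.24046538431754774}
top 187 218
scene 305 134
```

View pics/c2.png

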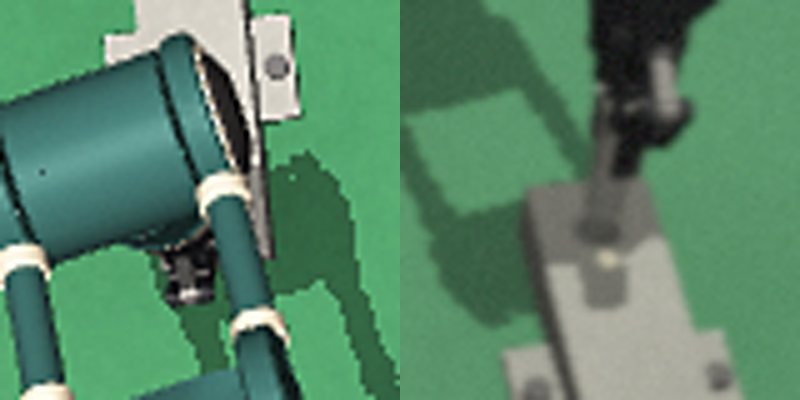

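The top view is blocked by the arm. The scene view shows the pin hanging over the one-dot socket (socket about (598,230), pin about (602,200) in the crop). I'll check the sideways offset from pixel profiles.

```bash
python3 - <<'E'
from h import *
p=np.load("scene1.npz")["p"]; g=cv2.cvtColor(p,cv2.COLOR_RGB2GRAY)
print("cols 334..356"); 
for v in range(166,186): print(v,g[v,334:357])
for X in([.4583,.1893,.0605],[.4583,.1893,.04]): print(proj("scene",np.array(X)),proj("scene",np.array(X)+[0,.011,0]))
print(ray("scene",(344,179.7),.04),ray("top",(228.8,259.5),.04),ray("top",(223.4,205),.04))
E
```

```text
cols 334..356
166 [132 131 128 122 109  96  84  83  80  79  77  83  83  61  32  19  20  31
  54  91 119 129 128]
167 [129 130 128 124 120 110  88  82  81  83  78  86  79  53  33  28  29  35
  62 100 123 125 129]
168 [129 127 128 131 124 107  89  84  82  79  86  90  79  53  33  34  35  49
  73 106 125 129 131]
169 [126 122 122 126 125 111  95  84  87  83  85  91  82  67  56  55  64  76
  95 115 122 130 127]
170 [119 109 110 112 117 112 104  99  93  86  85  91  93  84  81  83  90 100
 110 115 122 126 129]
171 [117 109 113 112 114 114 113 103  94  89  86  92  96  95  91  94  99 111
 113 117 117 124 124]
172 [114 119 111 115 114 116 114 106  98  84  91  94  92  93  92  94 100 112
 115 115 115 120 125]
173 [113 111 114 113 115 116 114 105  93  86  88  91  93  91  92  93 108 113
 115 111 113 119 123]
174 [115 113 112 114 115 112 115 105  89  86  88  89  92  94  91  97 109 112
 111 114 113 116 124]
175 [115 114 114 112 116 113 114 103  95  88  91  91  93  89  89  99 108 112
 116 112 111 115 122]
176 [113 111 111 114 114 113 110 103  94  88  90  92  94  93  94 100 112 113
 115 112 114 115 12
[... 375 characters left out ...]
2
 113 114 118 122 121]
181 [113 113 113 112 113 103  94  84  81  75  72  70  71  71  83  96 105 111
 113 117 132 143 143]
182 [114 112 111 113 112 109 106  96  88  84  82  79  80  84  94 105 111 112
 123 143 160 164 167]
183 [108 112 113 110 113 111 111 106 106 102 106 112 113 112 111 115 116 125
 148 163 171 173 173]
184 [109 109 112 111 112 112 113 116 114 116 133 154 161 150 135 129 133 147
 166 176 174 175 177]
185 [105 111 111 112 113 112 111 115 116 122 146 173 181 178 158 149 159 171
 175 175 175 175 176]
[345.05171135 173.86029751] [349.05750464 173.91464051]
[344.0439112  178.84326334] [347.9961762 178.8963551]
[0.46147567 0.18890351] [0.45638272 0.18685826] [0.63377757 0.20811944]
```

>>> move_arm([
  [[0,0,0],[0.008,0,-0.1],1],
  [[0,0,0],[0.008,0,-0.18],1],
  [[0,0,0],[0.008,0,-0.22],1],
  [[0,0,0],[0.008,0,-0.26],1],
  [[0,0,0],[0.008,0,-0.28],1],
])

```text
time: 9.2
tool_pos: [0.4587, 0.1896, 0.0708]
tcp_rot: [-2.077, -2.356, 0.002]
wrist_force: [-2.1, 0.3, -1.1]
width: 0.244
```

Foot is about 10 mm below the mouth with no resistance. I'll keep going down.

>>> move_arm([
  [[0,0,0],[0,0,-0.06],1],
  [[0,0,0],[0,0,-0.12],1],
  [[0,0,0],[0,0,-0.17],1],
  [[0,0,0],[0,0,-0.2],1],
  [[0,0,0],[0,0,-0.2],1],
])

```text
time: 9.82
tool_pos: [0.4586, 0.1897, 0.0508]
tcp_rot: [-2.076, -2.356, 0.003]
wrist_force: [-5.2, -0.1, 0.0]
width: 0.237
```

>>> move_arm([
  [[0,0,0],[-0.006,0,-0.01],1],
  [[0,0,0],[-0.006,0,-0.02],1],
  [[0,0,0],[-0.006,0,-0.03],1],
  [[0,0,0],[-0.006,0,-0.03],1],
])

```text
time: 10.32
tool_pos: [0.4586, 0.1898, 0.0506]
tcp_rot: [-2.076, -2.357, 0.002]
wrist_force: [-11.1, -3.7, 20.0]
width: 0.24
```

Contact came at TCP 0.0506. Gripped on the bench the TCP read 0.0407, so home should be 0.0507. It's seated, so I'll release and rise.

>>> move_arm([
  [[0,0,0],[0,0,0],0.2],
  [[0,0,0],[0,0,0],-0.2],
  [[0,0,0],[0,0,0],-0.2],
  [[0,0,0],[0,0,0],-0.2],
  [[0,0,0],[0,0,0.4],-0.2],
  [[0,0,0],[0,0,0.8],-0.2],
  [[0,0,0],[0,0,1],-0.2],
])

```text
time: 11.2
tool_pos: [0.4602, 0.1904, 0.1508]
tcp_rot: [2.076, 2.356, 0.005]
wrist_force: [-0.0, 0.2, 0.3]
width: 0.599
```

>>> move_arm([
  [[0,0,0],[0.27,-0.4,0],-0.2],
  [[0,0,0],[0.28,-0.9,0],-0.2],
  [[0,0,0],[0.28,-1,0],-0.2],
])

```text
time: 11.58
tool_pos: [0.4869, 0.0878, 0.1481]
tcp_rot: [2.08, 2.354, -0.001]
wrist_force: [-0.6, -0.5, 0.3]
width: 0.601
```

>>> move_arm([
  [[0,0,0],[0.28,-0.5,0],-0.2],
  [[0,0,0],[0.288,-0.974,0],-0.2],
  [[0,0,0],[0.288,-0.974,0],-0.2],
])

```text
time: 11.95
tool_pos: [0.5158, -0.0094, 0.148]
tcp_rot: [-2.082, -2.353, 0.0]
wrist_force: [0.1, 0.9, -0.4]
width: 0.599
```

```bash
python3 - <<'E'
from h import *
print(status.read_state()["tool_pos"])
for n in("top","scene"):
    p,d=read_camera(n);np.savez(n+"2.npz",p=p,d=d);P=cloud(n,d)
    for nm,c in(("thick",(.459,.19)),("slim",(.5155,-.008))):
        m=(abs(P[...,0]-c[0])<.03)&(abs(P[...,1]-c[1])<.025)&(P[...,2]>.06)&(P[...,2]<.11); q=P[m]
        if len(q): h=np.percentile(q[:,2],95);t=q[q[:,2]>h-.006];print(n,nm,len(q),"top z",h.round(4),t.mean(0).round(4))
    u,v=np.round(proj(n,np.array([.46,.19,.06]))).astype(int)
    cv2.imwrite(f"pics/d_{n}.png",cv2.resize(p[v-40:v+40,u-40:u+40],(400,400))[:,:,::-1])
E
```

```text
[ 0.51578144 -0.009448    0.14804769]
top thick 45 top z 0.0946 [0.4572 0.1882 0.0918]
scene thick 97 top z 0.0913 [0.4606 0.1908 0.0888]
scene slim 49 top z 0.0816 [ 0.5161 -0.0068  0.0792]
```

>>> move_arm([
  [[0,0,0],[0,0,-0.4],-0.2],
  [[0,0,0],[0,0,-0.8],-0.2],
  [[0,0,0],[0,0,-1],-0.2],
])

```text
time: 12.42
tool_pos: [0.5135, -0.0055, 0.0458]
tcp_rot: [-2.073, -2.357, 0.003]
wrist_force: [0.0, -0.3, -0.2]
width: 0.603
```

>>> move_arm([
  [[0,0,0],[0,0,-0.25],-0.2],
  [[0,0,0],[0,0,-0.3],-0.2],
  [[0,0,0],[0,0,-0.3],0.3],
  [[0,0,0],[0,0,-0.3],0.5],
  [[0,0,0],[0,0,-0.3],1],
  [[0,0,0],[0,0,-0.3],1],
  [[0,0,0],[0,0,-0.3],1],
  [[0,0,0],[0,0,-0.3],1],
], grip_force=20)

```text
time: 13.42
tool_pos: [0.5167, -0.0074, 0.0195]
tcp_rot: [2.077, 2.356, 0.003]
wrist_force: [-0.3, 1.8, 6.3]
width: 0.168
```

>>> move_arm([
  [[0,0,0],[0,0,0],-0.2],
  [[0,0,0],[0,0,0],-0.2],
  [[0,0,0],[0,0,0],-0.2],
  [[0,0,0.1],[0,0,0],-0.2],
  [[0,0,0.2],[0,0,0],-0.2],
  [[0,0,0.3],[0,0,0],-0.2],
  [[0,0,0.4],[0,0,0],-0.2],
  [[0,0,0.5],[0,0,0],-0.2],
  [[0,0,0.6],[0,0,0],-0.2],
  [[0,0,0.7],[0,0,0],-0.2],
  [[0,0,0.8],[0,0,0],-0.2],
  [[0,0,0.9],[0,0,0],-0.2],
  [[0,0,1],[0,0,0],-0.2],
  [[0,0,1],[0,0,0],0.3],
  [[0,0,1],[0,0,0],0.5],
  [[0,0,1],[0,0,0],1],
  [[0,0,1],[0,0,0],1],
  [[0,0,1],[0,0,0],1],
  [[0,0,1],[0,0,0],1],
])

```text
time: 15.8
tool_pos: [0.5156, -0.0075, 0.0182]
tcp_rot: [0.198, -3.135, 0.0]
wrist_force: [0.3, -0.5, 0.3]
width: 0.168
```

>>> move_arm([
  [[0,0,0],[0,0,0],0],
  [[0,0,0],[0,0,0],0],
  [[0,0,0],[0,0,0.22],0],
  [[0,0,0],[0,0,0.22],0.3],
  [[0,0,0],[0,0,0.22],1],
  [[0,0,0],[0,0,0.22],1],
  [[0,0,0],[0,0,0.22],1],
  [[0,0,0],[0,0,0.22],1],
  [[0,0,0],[0,0,0.22],1],
], grip_force=60)

```text
time: 16.92
tool_pos: [0.5157, -0.0075, 0.0403]
tcp_rot: [-0.198, 3.135, -0.0]
wrist_force: [0.2, -0.7, 4.2]
width: 0.154
```

>>> move_arm([
  [[0,0,0],[0,0,0.3],1],
  [[0,0,0],[0,0,0.7],1],
  [[0,0,0],[0,0,1],1],
  [[0,0,0],[0,0,1],1],
])

```text
time: 17.42
tool_pos: [0.5171, -0.0075, 0.1421]
tcp_rot: [-0.198, 3.131, -0.001]
wrist_force: [-0.2, -0.1, -0.6]
width: 0.161
```

>>> move_arm([
  [[0,0,0],[0.2,0.35,0],1],
  [[0,0,0],[0.406,0.733,0],1],
])

```text
time: 17.68
tool_pos: [0.5548, 0.066, 0.1377]
tcp_rot: [0.195, -3.132, 0.0]
wrist_force: [0.3, -0.7, -1.6]
width: 0.157
```

>>> move_arm([
  [[0,0,0],[0.2,0.35,0],1],
  [[0,0,0],[0.406,0.733,0],1],
])

```text
time: 17.92
tool_pos: [0.5955, 0.1398, 0.1371]
tcp_rot: [0.197, -3.131, 0.001]
wrist_force: [0.5, -0.7, -0.4]
width: 0.161
```

>>> move_arm([
  [[0,0,0],[0.2,0.4,0],1],
  [[0,0,0],[0.406,0.734,0],1],
  [[0,0,0],[0.406,0.734,-0.3],1],
  [[0,0,0],[0.406,0.734,-0.4],1],
  [[0,0,0],[0.406,0.734,-0.4],1],
])

```text
time: 18.55
tool_pos: [0.635, 0.2115, 0.0971]
tcp_rot: [0.197, -3.13, 0.002]
wrist_force: [-0.0, 0.1, -0.8]
width: 0.161
```

```bash
python3 - <<'E'
from h import *
s=status.read_state();print(s["tool_pos"],s["wrist_force"])
o=[]
for n in("top","scene"):
    p,d=read_camera(n);np.savez(n+"3.npz",p=p,d=d)
    u,v=np.round(proj(n,np.array([.6,.205,.06]))).astype(int)
    o.append(cv2.resize(p[v-40:v+40,u-40:u+40],(400,400),interpolation=cv2.INTER_CUBIC));print(n,u-40,v-40)
cv2.imwrite("pics/c3.png",np.hstack(o)[:,:,::-1])
g=cv2.cvtColor(p,cv2.COLOR_RGB2GRAY)
for v in range(216,246): print(v,g[v,348:374])
z=s["tool_pos"][2]-.0403
for X in([.6371,.2119,z],[.6371,.2119,.04]): print(proj("scene",np.array(X)))
E
```

```text
[0.63502055 0.21154907 0.09711638] [-0.02341049  0.05280536 -0.75325831]
top 183 174
scene 316 175
216 [116 115 113 114 115 114 110  96  70  41  34  45  72  91  95  86  89  95
  96  74  51  63  85  83  73 102]
217 [116 114 115 117 115 115 112 104  77  44  29  51  78  95  93  88  95  96
  88  67  48  76  89  85  88 128]
218 [117 113 114 115 115 117 116 107  86  53  36  59  83  95  90  85  96  98
  82  58  57  82 101 107 120 149]
219 [116 116 117 115 114 116 115 112 100  72  55  70  89  94  87  86  94  98
  82  60  67  94 122 140 152 159]
220 [117 113 113 114 114 115 115 113 109  99  85  88  99  88  85  93 102  98
  83  68  78  97 117 123 126 122]
221 [117 115 114 114 115 115 115 112 114 112 102  96  98  93  89  97  99  95
  93  88  93  97  99 103 100 103]
222 [115 117 117 119 129 133 132 120 116 115 108  99  94  92  93  97 101 102
 102 104 107 105 109 113 118 119]
223 [117 115 120 138 161 174 164 146 125 114 110  99  91  96  99  97 100 100
 107 113 114 114 116 121 126 127]
224 [114 118 123 150 182 191 185 168 138 121 101  93  92  92  99 100  99 103
 110 115 118 115 117 125 129 130]
22
[... 1684 characters left out ...]
119 119 117 116 117 117 115 114 119 122 132 135 153 167
 179 181 179 181 180 181 181 182]
241 [126 160 164 153 136 132 134 134 132 133 132 131 140 150 164 168 172 178
 178 179 179 181 180 185 185 181]
242 [129 166 178 172 168 168 169 168 168 166 168 168 170 173 177 177 177 176
 175 172 172 171 170 169 167 167]
243 [120 159 175 180 180 178 176 175 168 173 170 168 168 166 167 162 156 153
 145 138 139 132 129 123 117 115]
244 [102 141 161 166 164 162 152 144 141 136 131 128 126 121 118 112 109 107
 102  97  98  92  90  85  87  85]
245 [ 81 101 116 116 113 110 109 106  99  99  94  89  90  90  87  84  83  83
  83  83  79  81  85  81  80  85]
[360.12808816 228.06792872]
[359.03985048 231.89764076]
```

View pics/c3.png

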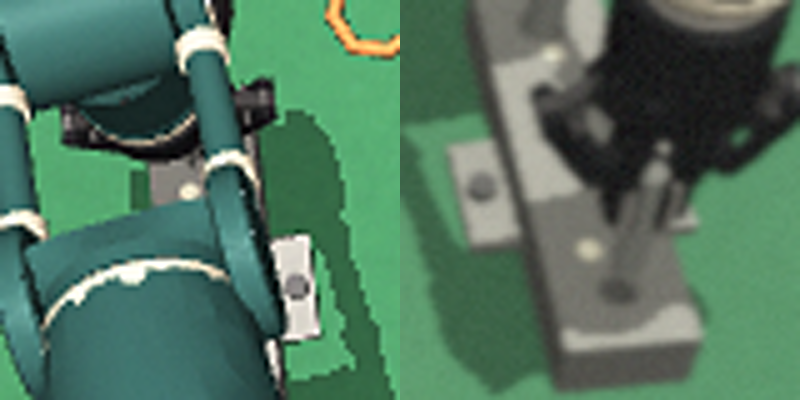

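The scene view shows the slim pin vertical over the two-dot socket (foot px (360,230), mouth px (359.5,233)), with both offsets from the prediction equal, so it's aligned. I'll lower it.

>>> move_arm([
  [[0,0,0],[0.003,0,-0.1],1],
  [[0,0,0],[0.003,0,-0.18],1],
  [[0,0,0],[0.003,0,-0.22],1],
  [[0,0,0],[0.003,0,-0.26],1],
  [[0,0,0],[0.003,0,-0.28],1],
])

```text
time: 19.27
tool_pos: [0.6388, 0.2125, 0.0792]
tcp_rot: [-0.198, 3.134, -0.0]
wrist_force: [-13.7, -4.9, 35.8]
width: 0.162
```

Contact on the chamfer at the mouth, with the push toward -x, -y. I'll back off, shift that way and retry.

>>> move_arm([
  [[0,0,0],[0,0,0.06],1],
  [[0,0,0],[-0.015,-0.005,0.1],1],
  [[0,0,0],[-0.022,-0.008,0.1],1],
  [[0,0,0],[-0.022,-0.008,0.07],1],
  [[0,0,0],[-0.022,-0.008,0.06],1],
  [[0,0,0],[-0.022,-0.008,0.05],1],
  [[0,0,0],[-0.022,-0.008,0.04],1],
])

```text
time: 20.15
tool_pos: [0.6354, 0.2117, 0.076]
tcp_rot: [0.198, -3.135, 0.0]
wrist_force: [-0.8, -0.4, -0.8]
width: 0.157
```

>>> move_arm([
  [[0,0,0],[0,0,-0.02],1],
  [[0,0,0],[0,0,-0.04],1],
  [[0,0,0],[0,0,-0.06],1],
  [[0,0,0],[0,0,-0.08],1],
])

```text
time: 20.65
tool_pos: [0.6354, 0.2117, 0.0681]
tcp_rot: [0.198, -3.135, 0.0]
wrist_force: [0.1, -0.1, -0.6]
width: 0.16
```

>>> move_arm([
  [[0,0,0],[0,0,-0.05],1],
  [[0,0,0],[0,0,-0.1],1],
  [[0,0,0],[0,0,-0.14],1],
  [[0,0,0],[0,0,-0.16],1],
])

```text
time: 21.15
tool_pos: [0.6353, 0.2116, 0.0517]
tcp_rot: [0.198, -3.135, 0.0]
wrist_force: [0.4, 0.3, -0.9]
width: 0.157
```

>>> move_arm([
  [[0,0,0],[0,0,-0.01],1],
  [[0,0,0],[0,0,-0.02],1],
  [[0,0,0],[0,0,-0.03],1],
  [[0,0,0],[0,0,-0.03],1],
])

```text
time: 21.65
tool_pos: [0.6356, 0.2118, 0.0503]
tcp_rot: [-0.198, 3.135, 0.0]
wrist_force: [-2.4, -0.3, 5.7]
width: 0.163
```

>>> move_arm([
  [[0,0,0],[0,0,-0.01],1],
  [[0,0,0],[0,0,-0.02],1],
  [[0,0,0],[0,0,-0.02],1],
  [[0,0,0],[0,0,0],0.2],
  [[0,0,0],[0,0,0],-0.2],
  [[0,0,0],[0,0,0],-0.2],
  [[0,0,0],[0,0,0],-0.2],
  [[0,0,0],[0,0,0.4],-0.2],
  [[0,0,0],[0,0,0.8],-0.2],
  [[0,0,0],[0,0,1],-0.2],
])

```text
time: 22.9
tool_pos: [0.6369, 0.2121, 0.152]
tcp_rot: [-0.198, 3.132, 0.001]
wrist_force: [0.7, 0.3, 1.2]
width: 0.597
```

>>> move_arm([
  [[0,0,0],[-0.15,-0.5,0],-0.2],
  [[0,0,0.01],[-0.295,-0.981,0],-0.2],
])

```text
time: 23.15
tool_pos: [0.6055, 0.1129, 0.1489]
tcp_rot: [0.226, -3.133, 0.0]
wrist_force: [0.2, -1.0, -0.3]
width: 0.599
```

>>> move_arm([
  [[0,0,0],[-0.15,-0.5,0],-0.2],
  [[0,0,0],[-0.295,-0.981,0],-0.2],
])

```text
time: 23.4
tool_pos: [0.5753, 0.014, 0.1484]
tcp_rot: [0.223, -3.132, 0.0]
wrist_force: [0.8, -0.1, -0.7]
width: 0.601
```

>>> move_arm([
  [[0,0,0],[-0.15,-0.5,0],-0.2],
  [[0,0,0],[-0.295,-0.981,0],-0.2],
])

```text
time: 23.65
tool_pos: [0.5458, -0.084, 0.1485]
tcp_rot: [0.223, -3.133, -0.0]
wrist_force: [0.7, -0.5, 0.0]
width: 0.603
```

>>> move_arm([
  [[0,0,0],[-0.15,-0.5,0],-0.2],
  [[0,0,0],[-0.295,-0.981,0],-0.2],
  [[0,0,0],[-0.295,-0.981,0],-0.2],
  [[0,0,0],[-0.295,-0.981,0],-0.2],
])

```text
time: 24.15
tool_pos: [0.5171, -0.1804, 0.1487]
tcp_rot: [0.221, -3.133, -0.002]
wrist_force: [0.1, 0.5, 0.4]
width: 0.598
```

```bash
python3 - <<'E'
from h import *
s=status.read_state();print(s["tool_pos"],s["q"])
o=[]
for n in("top","scene"):
    p,d=read_camera(n);np.savez(n+"4.npz",p=p,d=d);P=cloud(n,d)
    for nm,c in(("s1",(.459,.19)),("s2",(.636,.212))):
        m=(abs(P[...,0]-c[0])<.025)&(abs(P[...,1]-c[1])<.025)&(P[...,2]>.07)&(P[...,2]<.11); q=P[m]
        if len(q): h=np.median(q[q[:,2]>.083,2]);t=q[q[:,2]>h-.004];print(n,nm,len(q),"top z",h.round(4),t.mean(0).round(4))
    m=(abs(P[...,0]-.55)<.12)&(abs(P[...,1]-.2)<.05)&(abs(P[...,2]-.04)<.006);print("base z",np.median(P[m][:,2]))
    u,v=np.round(proj(n,np.array([.54,.0,.06]))).astype(int)
    o.append(cv2.resize(p[v-55:v+55,u-100:u+100],(800,440),interpolation=cv2.INTER_CUBIC)[:300] if 0 else cv2.resize(p[v-55:v+55,u-110:u+110],(600,300),interpolation=cv2.INTER_CUBIC))
cv2.imwrite("pics/c4.png",np.vstack(o)[:,:,::-1])
E
```

```text
[ 0.51712246 -0.18038373  0.1486594 ] [-3.81473988e-01  9.24553968e-02  1.96343775e+00  6.55583298e-04
  1.08681949e+00 -2.09343144e+00]
top s1 42 top z 0.0901 [0.4577 0.1871 0.0905]
top s2 24 top z 0.0879 [0.6356 0.2094 0.0898]
base z 0.03988010346770212
scene s1 78 top z 0.0886 [0.4611 0.1908 0.0892]
scene s2 53 top z 0.089 [0.6399 0.2125 0.0893]
base z 0.039593333456935484
```

View pics/c4.png

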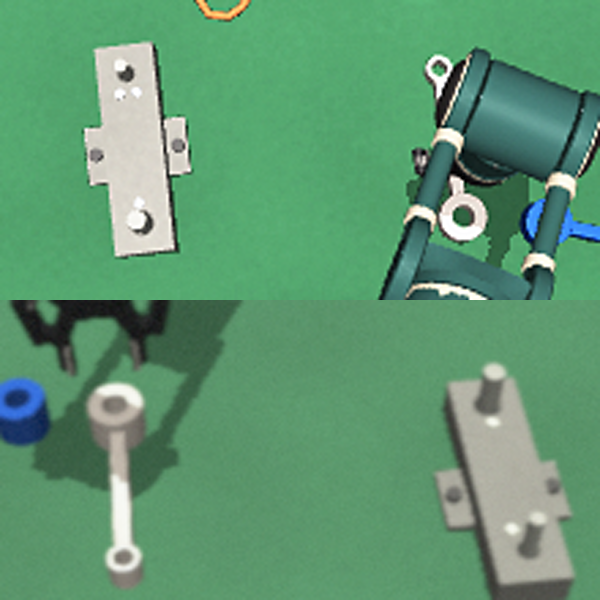

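The pins stand home (tops about 0.0895 in both cameras), and the open jaws are above the aluminium lever's arm near the big boss. I'll descend and grip.

>>> move_arm([
  [[0,0,0],[0,0,-0.4],-0.2],
  [[0,0,0],[0,0,-0.8],-0.2],
  [[0,0,0],[0,0,-1],-0.2],
])

```text
time: 24.62
tool_pos: [0.5162, -0.1784, 0.0467]
tcp_rot: [0.226, -3.13, -0.003]
wrist_force: [0.2, -0.3, -0.4]
width: 0.599
```

>>> move_arm([
  [[0,0,0],[0,0,-0.2],-0.2],
  [[0,0,0],[0,0,-0.35],-0.2],
  [[0,0,0],[0,0,-0.4],-0.2],
  [[0,0,0],[0,0,-0.4],0.3],
  [[0,0,0],[0,0,-0.4],1],
  [[0,0,0],[0,0,-0.4],1],
  [[0,0,0],[0,0,-0.4],1],
  [[0,0,0],[0,0,-0.4],1],
  [[0,0,0],[0,0,-0.4],1],
  [[0,0,0],[0,0,-0.4],1],
], grip_force=80)

```text
time: 25.88
tool_pos: [0.5184, -0.1811, 0.0104]
tcp_rot: [-0.222, 3.132, -0.001]
wrist_force: [-0.4, 0.0, 6.0]
width: 0.17
```

>>> move_arm([
  [[0,0,0],[0,0,0.1],1],
  [[0,0,0],[0,0,0.3],1],
  [[0,0,0],[0,0,0.5],1],
  [[0,0,0],[0,0,0.5],1],
])

```text
time: 26.38
tool_pos: [0.5183, -0.1811, 0.0605]
tcp_rot: [-0.222, 3.131, -0.002]
wrist_force: [0.5, -0.2, -3.8]
width: 0.167
```

```bash
python3 - <<'E'
from h import *
s=status.read_state();print(s["tool_pos"],s["wrist_force"],s["torque"])
E
```

```text
[ 0.51832419 -0.18110749  0.060481  ] [ 0.49791399 -0.23465915 -3.83221176] [-0.00587297 -0.06835499  0.00231761]
```

>>> move_arm([
  [[0,0,0],[0,0,0.4],1],
  [[0,0,0],[0,0,0.8],1],
  [[0,0,0],[0,0,1],1],
  [[0,0,0],[0,0,1],1],
  [[0,0,0],[0,0,1],1],
])

```text
time: 27.0
tool_pos: [0.516, -0.1801, 0.1571]
tcp_rot: [0.222, -3.13, -0.002]
wrist_force: [-0.6, 0.2, -5.0]
width: 0.167
```

```bash
cat > lev.py <<'E'
from h import *
import sys
def lever(tag,Z):
    s=status.read_state();T=s["tool_pos"];print(T,s["tcp_rot"],s["wrist_force"],s["torque"]); o=[]
    x=np.array([np.cos(.125),np.sin(.125)])
    for n in("top","scene"):
        p,d=read_camera(n);np.savez(n+tag+".npz",p=p,d=d);P=cloud(n,d)
        hsv=cv2.cvtColor(p,cv2.COLOR_RGB2HSV); al=(hsv[...,1]<70)&(hsv[...,2]>90)
        for nm,a,h in(("big",-.05,.044),("small",.13,.032)):
            c=T[:2]+a*x; m=al&(np.hypot(P[...,0]-c[0],P[...,1]-c[1])<.045)&(P[...,2]>Z-.03)&(P[...,2]<Z+.075)
            q=P[m]
            if len(q)<5: print(n,nm,len(q));continue
            hi=np.percentile(q[:,2],90);t=m&(P[...,2]>hi-.008)
            print(n,nm,len(q),"top-h",(np.median(P[t][:,2])-h).round(4),"n",t.sum())
            ct=cv2.findContours(t.astype(np.uint8),cv2.RETR_CCOMP,cv2.CHAIN_APPROX_NONE)
            for k,hh in zip(ct[0],ct[1][0]):
                if len(k)>5:
                    w=np.array([ray(n,e[0],Z+h) for e in k],np.float32);print("   ","hole" if hh[3]>=0 else "outer",[np.round(y,4).tolist() for y in cv2.minEnclosingCircle(w)])
        u,v=np.round(proj(n,np.array([T[0]+.03,T[1],Z]))).astype(int);v=max(v,60)
        o.append(cv2.resize(p[v-55:v+55,u-60:u+60],(390,357),interpolation=cv2.INTER_CUBIC))
    cv2.imwrite(f"pics/l{tag}.png",np.hstack(o)[:,:,::-1])
lever(sys.argv[1],float(sys.argv[2]))
E
python3 lev.py 5 .15
```

```text
[ 0.51601632 -0.18012327  0.15705984] [ 2.22498598e-01 -3.13045179e+00 -2.42396180e-03] [-0.57469069  0.20833874 -4.95134744] [-0.0136606  -0.01741511 -0.00880844]
top big 242 top-h 0.1474 n 201
    outer [[0.4626, -0.1886], 0.0276]
    hole [[0.4633, -0.1884], 0.0155]
top small 86 top-h 0.1466 n 64
    outer [[0.6338, -0.1612], 0.0213]
    hole [[0.6398, -0.166], 0.0135]
scene big 85 top-h 0.1448 n 41
    outer [[0.4967, -0.1839], 0.0094]
    outer [[0.4787, -0.1588], 0.0091]
scene small 299 top-h 0.1444 n 179
    outer [[0.636, -0.1655], 0.0326]
    hole [[0.6501, -0.1586], 0.0104]
```

View pics/l5.png

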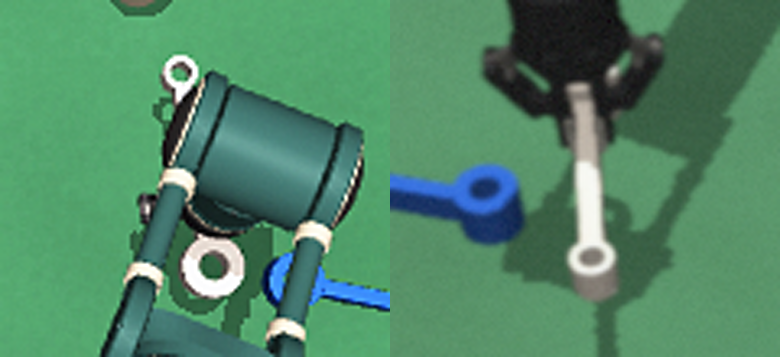

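The lever hangs level: boss heights agree within 1 mm over 180 mm in both cameras. I'll carry it across with a shift of (-0.005, +0.3755).

>>> move_arm([
  [[0,0,0],[0,0.15,0],1],
  [[0,0,0],[-0.01,0.45,0],1],
  [[0,0,0],[-0.012,0.8,0],1],
  [[0,0,0],[-0.012,0.939,0],1],
])

```text
time: 27.6
tool_pos: [0.5155, -0.0844, 0.1585]
tcp_rot: [0.225, -3.132, -0.002]
wrist_force: [0.4, -0.5, -3.6]
width: 0.167
```

>>> move_arm([
  [[0,0,0],[0,0.3,0],1],
  [[0,0,0],[-0.01,0.6,0],1],
  [[0,0,0],[-0.012,0.939,0],1],
])

```text
time: 27.98
tool_pos: [0.5148, 0.008, 0.1589]
tcp_rot: [0.222, -3.133, 0.0]
wrist_force: [0.2, -0.0, -4.1]
width: 0.167
```

>>> move_arm([
  [[0,0,0],[0,0.3,0],1],
  [[0,0,0],[-0.01,0.6,0],1],
  [[0,0,0],[-0.012,0.939,0],1],
])

```text
time: 28.35
tool_pos: [0.5135, 0.102, 0.1589]
tcp_rot: [0.222, -3.133, 0.001]
wrist_force: [0.2, 0.4, -4.8]
width: 0.167
```

>>> move_arm([
  [[0,0,0],[0,0.3,0],1],
  [[0,0,0],[-0.01,0.6,0],1],
  [[0,0,0],[-0.012,0.8,0],1],
  [[0,0,0],[-0.012,0.939,0],1],
  [[0,0,0],[-0.012,0.939,0],1],
  [[0,0,0],[-0.012,0.939,0],1],
])

```text
time: 29.1
tool_pos: [0.5126, 0.1942, 0.1591]
tcp_rot: [0.222, -3.133, 0.001]
wrist_force: [0.1, 0.1, -4.4]
width: 0.168
```

```bash
python3 lev.py 6 .147
```

```text
[0.51264815 0.19421625 0.15913667] [ 2.22336710e-01 -3.13338756e+00  1.10150280e-03] [ 0.12495324  0.1168075  -4.37958956] [-0.0240342   0.00575808  0.01210516]
top big 187 top-h 0.1492 n 157
    outer [[0.4597, 0.1852], 0.0277]
top small 53 top-h 0.1488 n 40
    outer [[0.6378, 0.2097], 0.0157]
scene big 75 top-h 0.1482 n 33
    outer [[0.4705, 0.1737], 0.0145]
scene small 331 top-h 0.1476 n 181
    outer [[0.6272, 0.2111], 0.033]
    hole [[0.6425, 0.2126], 0.0104]
```

View pics/l6.png

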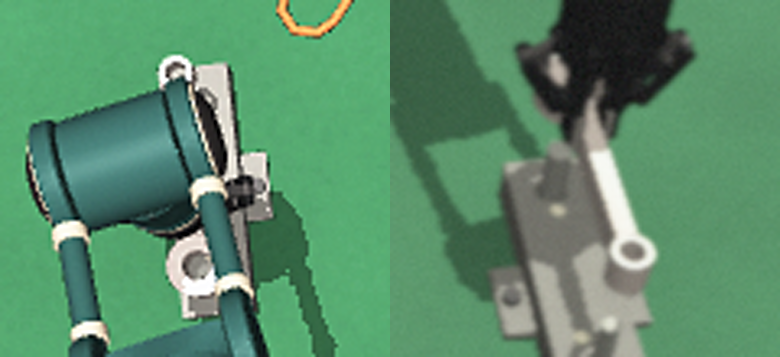

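Both views show the lever over the base, displaced only by perspective. The bores are within about 2 mm of the pins (top px fits and the scene bore at crop (632,252)). I'll apply the small correction and lower to a 3 cm gap.

>>> move_arm([
  [[0,0,-0.007],[-0.022,0.013,-0.08],1],
  [[0,0,-0.007],[-0.022,0.013,-0.16],1],
  [[0,0,-0.007],[-0.022,0.013,-0.24],1],
  [[0,0,-0.007],[-0.022,0.013,-0.285],1],
  [[0,0,-0.007],[-0.022,0.013,-0.285],1],
  [[0,0,-0.007],[-0.022,0.013,-0.285],1],
  [[0,0,-0.007],[-0.022,0.013,-0.285],1],
])

```text
time: 30.08
tool_pos: [0.5108, 0.1963, 0.1312]
tcp_rot: [-0.205, 3.134, 0.0]
wrist_force: [0.3, 0.3, -3.8]
width: 0.167
```

```bash
python3 lev.py 7 .12; python3 - <<'E'
from h import *
P=cloud("scene",np.load("scene7.npz")["d"])
for c in((.4611,.1908),(.6399,.2125)):
    q=P[(abs(P[...,0]-c[0])<.02)&(abs(P[...,1]-c[1])<.02)&(P[...,2]>.07)&(P[...,2]<.1)];t=q[q[:,2]>.084] if len(q) else q
    if len(t):print(len(q),"pin top",np.median(t[:,2]),t.mean(0))
E
```

```text
[0.51084213 0.19633574 0.1312321 ] [-2.05347326e-01  3.13405656e+00  3.66685284e-04] [ 0.34876788  0.27434513 -3.7894273 ] [ 0.01678745 -0.01412316  0.02976813]
top big 185 top-h 0.1202 n 145
    outer [[0.4572, 0.1889], 0.0274]
top small 57 top-h 0.1212 n 40
    outer [[0.6361, 0.2104], 0.0159]
scene big 62 top-h 0.1204 n 34
    outer [[0.4711, 0.1764], 0.0144]
scene small 321 top-h 0.1194 n 177
    outer [[0.6275, 0.2081], 0.0319]
    hole [[0.6414, 0.2141], 0.012]
45 pin top 0.08830645978139993 [0.46294172 0.18495857 0.08820055]
54 pin top 0.08777479644623659 [0.63970652 0.21277528 0.08802582]
```

View pics/l7.png

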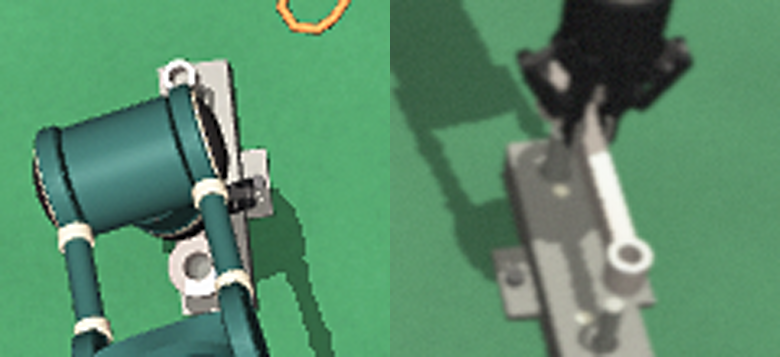

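>>> move_arm([
  [[0,0,0],[-0.006,-0.013,0],1],
  [[0,0,0],[-0.006,-0.013,0],1],
  [[0,0,0],[-0.006,-0.013,0],1],
  [[0,0,0],[-0.006,-0.013,0],1],
  [[0,0,0],[-0.006,-0.013,0],1],
  [[0,0,0],[-0.006,-0.013,0],1],
])

```text
time: 30.92
tool_pos: [0.5099, 0.1949, 0.1308]
tcp_rot: [0.205, -3.135, 0.0]
wrist_force: [-0.7, -0.8, -3.6]
width: 0.167
```

```bash
python3 lev.py 8 .12
```

```text
[0.50988045 0.19491606 0.13076842] [ 2.05432571e-01 -3.13484878e+00  7.99666056e-06] [-0.6846066  -0.76586089 -3.63471003] [-0.00074992 -0.0033014   0.01742898]
top big 188 top-h 0.1204 n 140
    outer [[0.4566, 0.1866], 0.0274]
    hole [[0.4404, 0.2035], 0.0045]
    hole [[0.4595, 0.2054], 0.0045]
top small 55 top-h 0.1188 n 42
    outer [[0.6348, 0.2095], 0.0158]
scene big 62 top-h 0.1195 n 33
    outer [[0.4711, 0.1751], 0.0146]
scene small 320 top-h 0.1194 n 176
    outer [[0.6274, 0.2069], 0.0319]
    hole [[0.6401, 0.2119], 0.0099]
```

Bores against pins: top camera (-1.1,-0.5) and (-0.8,+0.1) mm, scene camera small bore (+0.4,-0.6) mm. The lever is level and its underside is at about 0.120. I'll hand in.

```bash
python3 -c "
from workcell import order;print(order.finish_job())"
```

```text
the job is handed in; nothing more can be done
None
```

I fitted the thick pin in the one-dot socket first, then the slim pin in the two-dot socket, and let both go. The aluminium lever is now held over the pins, and I handed the job in at about 31 s.

**What I did**
- **Slim pin:** It caught on the socket's chamfer on the first try (about 36 N). I backed off, shifted about 2 mm and it went in freely.
- **Lever:** I gripped it at its balance point, carried it across and lowered it over the pins.

**Last checks**
- **Pins:** Their tops measured 88–90 mm above the bench, against 90 mm for fully home.
- **Lever height:** The underside is at about 120 mm, so it sits about 30 mm above the pins.
- **Level:** The two bosses' heights agree within about 1.6 mm over 180 mm in the top camera, and within 0.1 mm in the scene camera.
- **Alignment:** Bores and pins line up within about 1.2 mm.
- **Load:** The wrist force is about 3.6 N, close to the lever's own weight, so nothing is touching it.

**Disagreements and gaps:** The two cameras differ by 3–4 mm in absolute position, so I aligned the lever to the pins within each camera's own view. The big bore could be checked only in the top camera, and from its outer rim, because the gripper hides it in the scene view.

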